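# Clear the blue run counter to 0

### The arm

A 7-joint arm with a two-finger parallel gripper is mounted at the origin on the work surface. World frame = base frame: x ahead of the robot, y to its left, z up, the work surface at z = 0. Lengths are in m, angles in rad, forces in N, time in s.
With the tool pointing down it reaches from about 0.4 to 0.85 m from the base axis. Payload 4.5 kg.
Tool frame: the origin (TCP) lies midway between the tips of the shut fingers; the grasp point (between the pads) lies 19 mm behind it; z points along the fingers, y is the line along which they close (so a half turn about z gives the same grasp; the last joint's range is limited). The gripper opens to 88 mm and grips with 3 to 60 N. Pads are 18 mm wide; open, the fingers measure 123 mm over their backs; the gripper's body (75 mm by 187 mm) begins 45 mm behind the grasp point.
Start: joints at [1.295, 0.689, -0.195, 1.565, 0.157, 0.902, -0.215], TCP at [0.191, -0.595, 0.239] pointing down, gripper open.
Joint ranges: [-3.01, 3.01], [-0.46, 2.08], [-1.47, 1.51], [0.13, 2.56], [-1, 4.14], [0.04, 2.09], [-2.66, 2.66]. Speed limits (rad/s): [2.57, 2.57, 3.14, 3.14, 3.14, 3.14, 3.14].

### API

Orientations are given as a unit quaternion [x, y, z, w].
In Python, from plant import r gives the robot as it stands.
- The arm moves only by the tool carry_out, never from a script. Its argument "plan" is a list of rows, each an object with "rot": the turn, a rotation vector about the tool's x, y, z in rad, a list of three; "xyz": the shift along the tool's x, y, z in m, a list of three; "grip": the closure in counts, from 0 (fully open) to 255 (shut). In form: [{"rot": [wx, wy, wz], "xyz": [dx, dy, dz], "grip": grip}, ...]. A call has 1 to 8 rows; each row is the pose to reach, as a shift and turn from the pose commanded when the call began, along the tool's axes at that moment; what a row does not reach only later rows make up. A row lasts 1/12 s, in which the tool goes at most 41.7 mm and 7.16 degrees, less where a joint would pass 70% of its speed; a pose out of reach is approached as far as the arm can. A call with a gripper value outside its range is refused whole. The fingers move at their own pace and stop on an object; "squeeze" is the grip in N (left out, the last holds). Time passes only in rows, so rows that repeat a pose let the fingers close. It gives the time, the measured TCP pose, the force, the opening and the grip force at its end, in the units of the state.
- r.get_state(): the state, without advancing time (a new reading comes with each control period).
- r.snapshot(name): name is "side" or "top"; returns the picture (400x640x3 uint8, red, green, blue); there is no depth.
- r.camera_params(name): a dict with "fx", "fy", "cx", "cy" (pixels), "position" and "attitude" of the camera in the world. Camera axes: x right, y down, z forward; pixel columns grow to the right and rows downward; lengths in m; the calibration is good to about 2 mm. A picture is of the moment at which its call begins. camera_params takes no time and is no camera call.
- r.finish_job(): hands the job in; it is judged then, once.
The state is a dict: "clock": time; "q": joint angles; "qd": joint speeds; "joint_torque": joint torques, N m; "tool_pos": TCP position; "eef_rot": TCP orientation; "contact_force": force on the tool from outside, world axes, zero at the start; "moment": the same for the moment, N m; "opening": opening from 0.0 (shut) to 1.0 (fully open); "finger_force": force on a finger pad.
Only numpy, scipy, OpenCV 4.12 (cv2) and the standard library are available. Lean on these libraries where they do the work, as an engineer would, in place of code of your own. Each camera call takes 0.05 s, during which the arm holds its last target. There are 200 camera calls.

### The job

A new shirt run is about to start: press the black button of the blue bench counter again and again until the 0, the green face of its number drum, stands in the window at the yellow mark. Do not press the orange counter's button, and leave the takeaway coffee cup standing where it is.

Things in the scene. Friction and masses are not known exactly. Their poses are not given: they have to be found in the camera images.
- blue_press (a point): Centre of the flat top of the blue counter's round black button: 40 mm across, 113 mm above the desk when up. Travel 15 mm straight down to a hard stop, 2 to 6 N, springs back by itself. A press of 11 to 15 mm steps the drum one number (under 7 mm: none); let it rise fully before the next. Site x points along the counter from button to window (70 mm ahead). Blue box, 85 mm tall, fixed to the desk.
- blue_drum (a joint): Angle (rad) of the number drum in the blue counter's window: ten faces, 0 to 9, figures 14 mm tall, upright seen from the button's side; white faces, black figures, but 0 is green. It rests at steps of 0.628 rad (36 degrees) and shows n at n x 0.628. Each press adds one step; after 9 (5.65) comes 0 at 6.28 (after a further turn, at 12.57). It starts on 5, 6, 7 or 8.
- orange_press (a point): Centre of the top of the same black button on the orange counter, a bystander: the same as the blue one but for its orange box. Either box reaches 32 mm behind the button's centre, 120 mm ahead of it (point x, over the window) and 48 mm to either side, and is 85 mm tall.
- cup: takeaway coffee cup, pale blue paper with a white lid, 86 mm across and 132 mm tall, standing loose on the desk; origin at the centre of its underside, z up its axis. A bystander.
There are look-alikes about, which are no part of the job. Of the things like the part that bears blue_press, leave any that is brown or purple; of the rest the larger one is meant.

How it is judged:
By the outcome, as a careful person would: the job done as asked, in the order asked, and still so for the second after the job is handed in, with the robot touching nothing.
It also fails if it takes over 40 s, if anything falls off the work surface, if the arm or the gripper's body presses on something with over 40 N, if the wrist force passes 120 N, or if a joint passes its speed limit or range.

## Working session

There is one attempt and no reset: what is moved stays moved. The work goes in short steps, Python scripts to look and compute and a tool call to move; the robot and the scene stay as the last step left them, time stands still between calls to the robot, and variables do not carry over. Pictures are saved under pics/ and viewed, at most 10 in all, crops included, and the job is handed in when it is done.

Besides the shell and the picture viewer there is one more tool, called in YAML: its name, and indented under it one key for each argument. carry_out: Moves the arm, as the interface text tells. Its arguments: {"type":"object","properties":{"plan":{"type":"array"},"squeeze":{"type":"number"}},"required":["plan"]}

```bash
mkdir -p pics; python3 - <<'E'
from plant import r
import cv2
for n in("side","top"):
    cv2.imwrite(f"pics/{n}0.png",r.snapshot(n)[...,::-1]); print(n,r.camera_params(n))
s=r.get_state();print(s)
E
```

```text
side {'fx': 377.19828173685437, 'fy': 377.19828173685437, 'cx': 321.19857779867357, 'cy': 203.321304624078, 'position': array([0.11161802, 0.54514473, 0.74274742]), 'attitude': array([-0.30148592,  0.86705199, -0.37706755,  0.12307375])}
top {'fx': 415.147361380712, 'fy': 415.147361380712, 'cx': 315.1946235780837, 'cy': 198.74858546262706, 'position': array([ 0.43773504, -0.02156659,  1.16761353]), 'attitude': array([-0.69682801,  0.71606317, -0.01551467,  0.03799418])}
{'clock': 0.1, 'q': array([ 1.29481753,  0.68987086, -0.19452652,  1.56620868,  0.15728574,
        0.90251048, -0.21509705]), 'qd': array([-3.31930299e-04, -2.16445759e-03, -6.40743335e-04, -3.14195068e-03,
       -1.52299298e-05,  7.19215235e-04,  5.14019388e-04]), 'joint_torque': array([-2.30061523e-03, -5.28500819e+01, -1.27137959e+00, -1.53837991e+01,
       -5.25563385e-02,  1.95022920e-03,  3.75284401e-05]), 'tool_pos': array([ 0.19032615, -0.59473418,  0.23801701]), 'eef_rot': array([ 9.88022762e-01,  1.54306108e-01, -1.75989809e-04, -7.84539459e-04]), 'contact_force': array([0.07171753, 0.44972635, 0.0960685 ]), 'moment': array([-0.00131855, -0.02252101,  0.04729739]), 'finger_force': 0.0, 'opening': 0.9990207506944745}
```

View pics/side0.png

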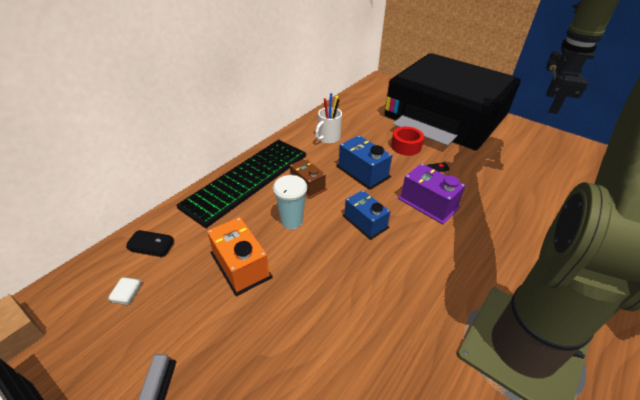

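View pics/top0.png

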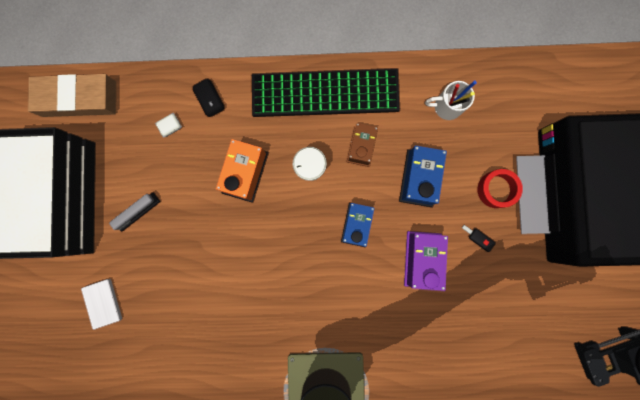

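View crop.

The pictures show counters in orange (top px 241,168), brown (362,143), small blue (358,224), large blue (424,174) and purple (428,260). Brown and purple are excluded, so the candidates are the two blue ones. The larger has its button at top (426,189) and side (376,152), and I choose it. The cup is at (310,163).

```bash
cat > h.py <<'E'
from plant import r
import cv2, numpy as np
from scipy.spatial.transform import Rotation as R
def ray(n,p):
    c=r.camera_params(n); d=R.from_quat(c['attitude']).apply([(p[0]-c['cx'])/c['fx'],(p[1]-c['cy'])/c['fy'],1]); return c['position'],d
def on(n,p,z):
    o,d=ray(n,p); return o+d*(z-o[2])/d[2]
def blob(mask,near):
    k,l,s,c=cv2.connectedComponentsWithStats(mask.astype('uint8'))
    i=1+np.argmin([np.hypot(*(c[j]-near)) if s[j,4]>15 else 1e9 for j in range(1,k)]); return c[i],s[i],l==i
E
python3 - <<'E'
from h import *
T=r.snapshot("top");S=r.snapshot("side")
for n,I,p,z in(("top",T,(426,189),.113),("side",S,(376,152),.113)):
    c,s,m=blob(I.max(2)<50,p);print(n,c,s,on(n,c,z))
h=cv2.cvtColor(T,cv2.COLOR_RGB2HSV)
# yellow marks on the blue counter
m=cv2.inRange(h,(22,120,120),(38,255,255)); k,l,s,c=cv2.connectedComponentsWithStats(m)
for i in range(1,k):
    if 395<c[i][0]<460 and 140<c[i][1]<215: print('y',c[i],s[i,4],on("top",c[i],.085))
# blue box
b=cv2.inRange(h,(100,120,40),(125,255,255));c,s,m=blob(b,(424,174));q=cv2.boxPoints(cv2.minAreaRect(np.argwhere(m)[:,::-1].astype('float32')))
for p in q: print('box',p,on("top",p,.085))
for n,p in(("cup",(310,163)),):print(n,on("top",p,.132))
cv2.imwrite("pics/crop0.png",cv2.resize(np.hstack([T[135:215,385:465],S[125:205,325:405]])[...,::-1],None,fx=5,fy=5,interpolation=cv2.INTER_CUBIC))
E
```

```text
top [425.4382716  189.31481481] [419 183  14  14 162] [ 0.53418514 -0.2687497   0.113     ]
side [376.67032967 149.85714286] [371 146  13   9  91] [ 0.53050134 -0.26456143  0.113     ]
y [417.         162.33333333] 9 [ 0.60813862 -0.2566964   0.085     ]
y [438.625 165.625] 8 [ 0.59772902 -0.31223367  0.085     ]
box [401.24448 199.68459] [ 0.51152402 -0.21174522  0.085     ]
box [410.1035  144.75862] [ 0.6551894  -0.24081487  0.085     ]
box [445.88242 150.5294 ] [ 0.63689136 -0.33292474  0.085     ]
box [437.0234  205.45537] [ 0.49394589 -0.30312148  0.085     ]
cup [0.60744283 0.02111342 0.132     ]
```

View pics/crop0.png

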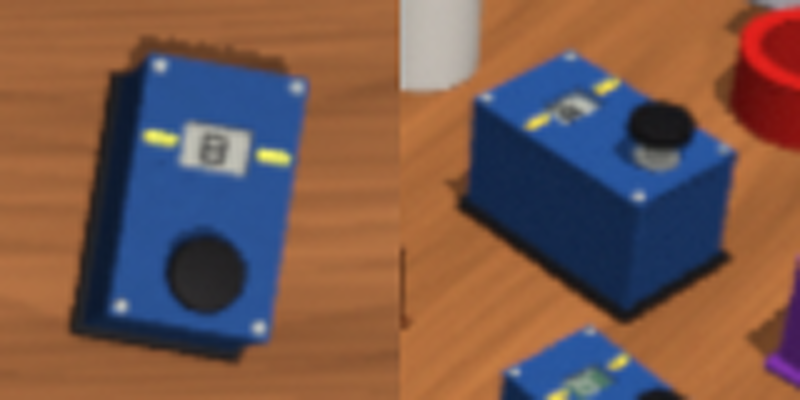

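The crop shows the large blue counter: the button is at left crop (205,272), the yellow marks are beside the window, and the figure looks like 6 or 8. The box measures about 96 x 150 mm, as described. The two views put the button at (0.533, -0.267), agreeing to 5 mm, so I move above it with the fingers shut.

carry_out:
  plan:
    - {"rot": [0,0,0],"xyz": [0.035,-0.017,0],"grip": 255}
    - {"rot": [0,0,0],"xyz": [0.07,-0.034,0],"grip": 255}
    - {"rot": [0,0,0],"xyz": [0.105,-0.051,0],"grip": 255}
    - {"rot": [0,0,0],"xyz": [0.14,-0.068,0],"grip": 255}
    - {"rot": [0,0,0],"xyz": [0.175,-0.085,0],"grip": 255}
    - {"rot": [0,0,0],"xyz": [0.21,-0.102,0],"grip": 255}
    - {"rot": [0,0,0],"xyz": [0.245,-0.119,0],"grip": 255}
    - {"rot": [0,0,0],"xyz": [0.28,-0.136,0],"grip": 255}
  squeeze: 10

```text
clock: 0.87
tool_pos: [0.4168, -0.3788, 0.2387]
eef_rot: [0.988, 0.154, -0.0, -0.0]
contact_force: [1.2, 0.3, 0.3]
opening: 0.418
finger_force: 0.0
```

carry_out:
  plan:
    - {"rot": [0,0,0],"xyz": [0.035,-0.017,0.01],"grip": 255}
    - {"rot": [0,0,0],"xyz": [0.07,-0.034,0.02],"grip": 255}
    - {"rot": [0,0,0],"xyz": [0.105,-0.051,0.04],"grip": 255}
    - {"rot": [0,0,0],"xyz": [0.135,-0.066,0.06],"grip": 255}
    - {"rot": [0,0,0],"xyz": [0.147,-0.072,0.075],"grip": 255}
    - {"rot": [0,0,0],"xyz": [0.147,-0.072,0.09],"grip": 255}
    - {"rot": [0,0,0],"xyz": [0.147,-0.072,0.09],"grip": 255}
    - {"rot": [0,0,0],"xyz": [0.147,-0.072,0.09],"grip": 255}

```text
clock: 1.53
tool_pos: [0.533, -0.2671, 0.1481]
eef_rot: [0.988, 0.154, -0.001, -0.0]
contact_force: [-0.5, 0.2, 0.6]
opening: 0.004
finger_force: 0.0
```

```bash
python3 - <<'E'
from h import *
T=r.snapshot("top");S=r.snapshot("side");s=r.get_state()
print({k:s[k] for k in('clock','tool_pos','eef_rot','contact_force','opening')}, R.from_quat(s['eef_rot']).inv().apply(np.array([.533,-.267,.123])-s['tool_pos']))
cv2.imwrite("pics/c1.png",cv2.resize(np.hstack([T[135:215,385:465],S[115:195,325:405]])[...,::-1],None,fx=5,fy=5,interpolation=cv2.INTER_CUBIC))
E
```

```text
{'clock': 1.6333, 'tool_pos': array([ 0.5336222 , -0.26829171,  0.14956506]), 'eef_rot': array([9.88160642e-01, 1.53421175e-01, 2.75031146e-04, 6.43086971e-04]), 'contact_force': array([-0.16893645, -0.13143898, -0.4082222 ]), 'opening': 0.007982003839175512} [-0.00021045 -0.00145557  0.02656304]
```

View pics/c1.png

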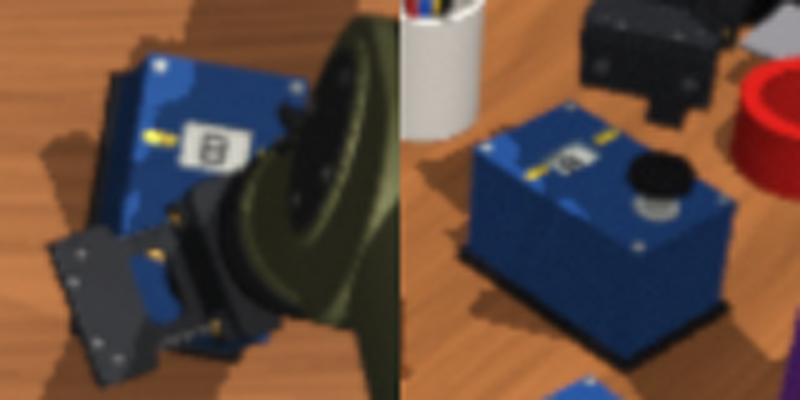

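The fingertips are centred over the button and the window is visible in both views. First press goes to about z = 0.100, holding there to check the depth.

carry_out:
  plan:
    - {"rot": [0,0,0],"xyz": [0,0,0.02],"grip": 255}
    - {"rot": [0,0,0],"xyz": [0,0,0.034],"grip": 255}
    - {"rot": [0,0,0],"xyz": [0,0,0.042],"grip": 255}
    - {"rot": [0,0,0],"xyz": [0,0,0.049],"grip": 255}
    - {"rot": [0,0,0],"xyz": [0,0,0.049],"grip": 255}
    - {"rot": [0,0,0],"xyz": [0,0,0.049],"grip": 255}
    - {"rot": [0,0,0],"xyz": [0,0,0.049],"grip": 255}

```text
clock: 2.22
tool_pos: [0.5337, -0.2682, 0.1009]
eef_rot: [0.988, 0.154, 0.0, 0.001]
contact_force: [-2.1, -1.3, 3.8]
opening: 0.006
finger_force: 2.0
```

carry_out:
  plan:
    - {"rot": [0,0,0],"xyz": [0,0,-0.012],"grip": 255}
    - {"rot": [0,0,0],"xyz": [0,0,-0.028],"grip": 255}
    - {"rot": [0,0,0],"xyz": [0,0,-0.028],"grip": 255}
    - {"rot": [0,0,0],"xyz": [0,0,-0.028],"grip": 255}

```text
clock: 2.55
tool_pos: [0.5348, -0.2669, 0.129]
eef_rot: [0.988, 0.154, 0.001, 0.0]
contact_force: [0.4, 0.6, 0.3]
opening: 0.006
finger_force: 0.0
```

```bash
cat > w.py <<'E'
from h import *
import sys
T=r.snapshot("top");S=r.snapshot("side");s=r.get_state()
print({k:s[k] for k in('clock','tool_pos','contact_force')})
W=lambda I,x,y:cv2.resize(I[y:y+20,x:x+24],None,fx=16,fy=16,interpolation=cv2.INTER_CUBIC)
cv2.imwrite(sys.argv[1],np.hstack([W(T,416,155),W(S,346,136)])[...,::-1])
E
python3 w.py pics/w1.png
```

```text
{'clock': 2.65, 'tool_pos': array([ 0.53370099, -0.26662725,  0.12763342]), 'contact_force': array([0.30392684, 0.08851599, 0.09945895])}
```

View pics/w1.png

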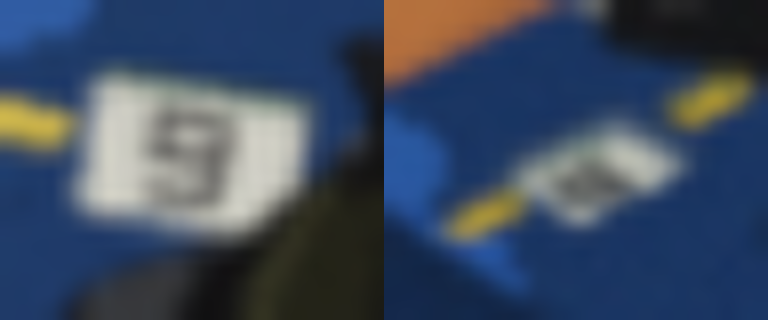

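The window now shows 9 (left half, 190,155), with a green edge of the 0 face appearing above it. One more press is needed.

carry_out:
  plan:
    - {"rot": [0,0,0],"xyz": [0,0,0.013],"grip": 255}
    - {"rot": [0,0,0],"xyz": [0,0,0.021],"grip": 255}
    - {"rot": [0,0,0],"xyz": [0,0,0.028],"grip": 255}
    - {"rot": [0,0,0],"xyz": [0,0,0.028],"grip": 255}
    - {"rot": [0,0,0],"xyz": [0,0,0.028],"grip": 255}

```text
clock: 3.07
tool_pos: [0.5343, -0.267, 0.0995]
eef_rot: [0.988, 0.154, 0.0, 0.0]
contact_force: [1.0, -0.1, 5.3]
opening: 0.004
finger_force: 2.7
```

carry_out:
  plan:
    - {"rot": [0,0,0],"xyz": [0,0,-0.012],"grip": 255}
    - {"rot": [0,0,0],"xyz": [0,0,-0.036],"grip": 255}
    - {"rot": [0,0,0],"xyz": [0,0,-0.06],"grip": 255}
    - {"rot": [0,0,0],"xyz": [0,0,-0.06],"grip": 255}
    - {"rot": [0,0,0],"xyz": [0,0,-0.06],"grip": 255}

```text
clock: 3.48
tool_pos: [0.5342, -0.2671, 0.1608]
eef_rot: [0.988, 0.154, 0.001, 0.0]
contact_force: [0.1, -0.1, -0.8]
opening: 0.008
finger_force: 0.0
```

```bash
python3 w.py pics/w2.png
```

```text
{'clock': 3.5833, 'tool_pos': array([ 0.53291884, -0.2666062 ,  0.15901638]), 'contact_force': array([ 0.55568159,  0.4417227 , -0.27118161])}
```

View pics/w2.png

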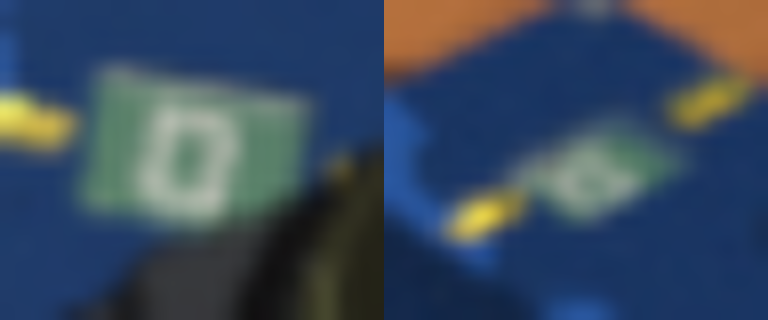

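The green 0 stands in the window between the yellow marks (left half, 190,160). The arm is clear of the button, so I hand in.

```bash
python3 -c "
from plant import r
print(r.finish_job())"
```

```text
the job is handed in; nothing more can be done
None
```

The large blue counter shows the green 0 at the yellow mark after two presses, the arm never went near the orange counter or the cup, and the job is handed in.

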